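Free a herb-cake mould from the toggle clamp and put it on the drying tray

ROBOT

A 6-joint arm with a two-finger parallel gripper is mounted at the origin on the work surface. World frame = base frame: x ahead of the robot, y to its left, z up, the work surface at z = 0. Lengths are in m, angles in rad, forces in N, time in s.
With the tool pointing down it reaches from about 0.375 to 0.975 m from the base axis. Payload 3.8 kg.
Tool frame: the origin (TCP) lies between the finger pads; the fingertips stand 25 mm ahead of it and the grasp point (between the pads) lies 6 mm ahead of it; z points along the fingers, y is the direction in which the jaws open and shut (so a half turn about z gives the same grasp; the last joint's range is limited). The gripper opens to 85 mm and grips with 20 to 120 N. Pads are 22 mm wide; open, the fingers measure 114 mm over their backs; the gripper's body (76 mm by 85 mm) begins 54 mm behind the grasp point. The pads swing forward as they close: fully open they stand 13 mm farther back than shut.
Start: joints at [1.167, 0.264, 1.604, -0, 1.274, -0.037], TCP at [0.242, 0.63, 0.256] pointing down, gripper open.
Joint ranges: [-2.63, 2.63], [-0.94, 2.18], [0.31, 2.57], [-1.31, 4.45], [0, 2.66], [-2.55, 2.55]. Speed limits (rad/s): [2.57, 2.57, 3.14, 3.14, 3.14, 3.14].

INTERFACE

Orientations are given as [roll, pitch, yaw] about the fixed x, y, z axes, in that order (R = Rz(yaw) Ry(pitch) Rx(roll)).
In Python, from rig import observe, cams, job gives the robot as it stands.
- The arm moves only by the tool move_arm, never from a script. Its argument "deltas" is a list of rows, each an object with "travel": the shift along the tool's x, y, z in cm, a list of three; "turn": the turn about the tool's z in rad; "grip": the opening, from 0 (shut) to 1 (fully open). A call has 1 to 20 rows; each row is the pose to reach, as a shift and turn from the pose commanded when the call began, along the tool's axes at that moment; what a row does not reach only later rows make up. A row lasts 1/12 s, in which the tool goes at most 41.7 mm and 7.16 degrees, less where a joint would pass 70% of its speed; a pose out of reach is approached as far as the arm can. A call with a gripper value outside its range is refused whole. The fingers move at their own pace and stop on an object; "force" is the grip in N (left out, the last holds). Time passes only in rows, so rows that repeat a pose let the fingers close. It gives the time, the measured TCP pose, the force and the opening at its end, in the units of the state.
- observe(): the state, without advancing time (a new reading comes with each control period).
- cams.snapshot(name): name is "scene" or "top" or "wrist"; returns (picture, depth): 480x640x3 uint8, red, green, blue; 480x640 float32, m along the optical axis (not along the pixel's ray), 0 where there is no reading.
- cams.camera_model(name): a dict with "vfov" (degrees; the focal length in pixels is half the picture's height over the tangent of half this angle, whatever the lens; pixels are square), "cx", "cy" (the principal point, pixels), "pose" (4x4, takes a point from camera to world coordinates). Camera axes: x right, y up, looking along -z (the intrinsics and any distortion apply to the point x, -y, -z); pixel columns grow to the right and rows downward; lengths in m; the calibration is good to about 2 mm. A picture is of the moment at which its call begins: read the wrist's pose just before it. camera_model takes no time and is no camera call; for the wrist camera it gives the pose at the moment of the call.
- job.close_job(): hands the job in, once; it reports no verdict.
The state is a dict: "t": time; "joint_pos": joint angles; "qvel": joint speeds; "joint_torque": joint torques, N m; "eef_pos": TCP position; "orientation": TCP orientation; "wrist_force": force on the tool from outside, world axes, zero at the start; "ft_torque": the same for the moment, N m; "finger_gap": finger opening in m.
Only numpy, scipy, OpenCV 4.12 (cv2) and the standard library are available. Lean on these libraries where they do the work, as an engineer would, in place of code of your own. Each camera call takes 0.05 s, during which the arm holds its last target. There are 200 camera calls.

TASK

The herb cake under the toggle clamp has set: flip the clamp's lever up past its centre until it stays open by itself, with the mould still in its nest. Then lift the mould out and set it down flat, not dropped, in the one free bay of the drying tray (the bay lined with a paper slip), squarely inside the bay's rails, and let go. Leave the lever open, and leave the jar, the bowl and the two other moulds standing where they are.

Things in the scene. Friction and masses are not known exactly. Their poses are not given: they have to be found in the camera images.
- nest (a point): Centre of the nest floor on the fixed grey press base, 20 mm above the table. x points from the T-bar to the hinge tower, y along the hinge axis, z up. Base: x -80 to 125, y +-60 mm from here. Stops 12 mm high hold the mould with 2 mm play; the middle 50 mm of the sides facing +y and -y is open. Hinge cheeks: x 63 to 97, y within 20 mm, up to 89 mm above here.
- hinge (a point): Hinge axis of the clamp lever, between the cheeks at the top of the tower: 80 mm along the nest's x from the nest centre and 72 mm above the nest floor. The hinge axis is the nest's y axis.
- bar (a point): Centre of the T-bar at the lever's free end: round black bar, diameter 16 mm, 140 mm long along this point's y (parallel to the hinge axis), 175 mm from the hinge. A steel stem, 14 mm square, runs from its middle to the hinge (point x). Closed, the lever lies level over the mould, the bar 92 mm above the table and 95 mm from the nest centre, away from the hinge.
- clamp_lever (a joint): Angle of the lever, rad: 0 closed (level, rubber pad on the mould; always the start), pi/2 upright, 1.9 fully open at its stop, leaning back beyond the hinge. Over-centre spring: below about 1.1 rad it pulls the lever shut, above that it throws it open and holds it at the stop. Lifting takes up to about 7 N at the bar.
- mould_c (a point): Centre of the mould to be moved, which starts in the nest under the clamp: brown hardwood block with a bright steel plate on top, 90 (x) x 50 (y) x 50 (z) mm, this point 25 mm above its underside; 0.25 to 0.45 kg. x is its long axis, z up.
- bay (a point): Centre of the floor of the tray's free bay, 8 mm above the table, marked by a white paper slip; x along the bay, z up. The fixed pale wooden tray, 124 (x) x 258 (y) x 16 mm, has three bays side by side along y, 86 mm pitch, each 104 (x) x 66 (y) mm inside, rails 8 mm above its floor. The mould goes in with its long axis along x, either way round.
- other1_c (a point): Centre of another mould of the same make (90 x 50 x 50 mm) standing in an occupied bay; leave it.
- other2_c (a point): Centre of the third mould of the same make (90 x 50 x 50 mm) standing in the other occupied bay; leave it.
- jar_c (a point): Mid-height of the white lidded porcelain jar, 76 mm in diameter, 168 mm tall, standing beside one end of the T-bar (the side varies); leave it.
- bowl_c (a point): Centre, half-way up, of the white porcelain bowl, 92 mm across, 45 mm tall, standing on the other side of the press from the jar; leave it.
Things that resemble listed ones, but are neither listed nor needed, are in the scene too. What is shaped like the part that bears mould_c but orange or pink is not meant.

How it is judged:
On the way, in this order (a step that is already met when the one before it is completed fails the run):
1. the lever is thrown open past centre (above 1.6 rad) while the mould is still in its nest (value of joint clamp_lever above 1.6 rad and distance between mould_c and nest below 0.035 m), for 0.2 s.
2. the mould is lifted clear of the nest with the lever open (value of joint clamp_lever above 1.6 rad and z of mould_c in the frame of nest above 0.05 m), for 0.1 s.
At the end, for the whole second after the job is handed in: The lever is open (above 1.6 rad); the mould rests on the floor of the free bay (centre within 14 mm of the bay centre, height within 4 mm), right way up within 0.08 rad, long axis along the bay within 0.25 rad, still and let go (value of joint clamp_lever above 1.6 rad and horizontal distance between mould_c and bay below 0.014 m and z of mould_c in the frame of bay between 0.021 and 0.029 m and angle between mould_c's own z axis and vertical below 0.08 rad and angle between the x axis of mould_c and the x axis of bay, either way round below 0.25 rad and linear speed of mould below 0.02 m/s); the robot touches nothing.
It fails at once if the jar is moved by more than 25 mm (distance of jar_c from where it was at the start of the episode above 0.025 m).
It fails at once if the bowl is moved by more than 25 mm (distance of bowl_c from where it was at the start of the episode above 0.025 m).
It fails at once if another mould is moved by more than 25 mm (distance of other1_c from where it was at the start of the episode above 0.025 m).
It fails at once if another mould is moved by more than 25 mm (distance of other2_c from where it was at the start of the episode above 0.025 m).
It fails at once if the mould is let go in the air (more than 12 mm above the bay floor), away from the nest (contact force between the fingers and mould below 0.05 N and horizontal distance between mould_c and nest above 0.06 m and z of mould_c in the frame of bay above 0.037 m).
It also fails if it takes over 64 s, if anything falls off the work surface, if the arm or the gripper's body presses on something with over 40 N, if the wrist force passes 120 N, or if a joint passes its speed limit or range.

## Working session

There is one attempt and no reset: what is moved stays moved. The work goes in short steps, Python scripts to look and compute and a tool call to move; the robot and the scene stay as the last step left them, time stands still between calls to the robot, and variables do not carry over. Pictures are saved under pics/ and viewed, about 8 in all and at most 12, crops included, and the job is handed in when it is done.

Besides the shell and the picture viewer there is one more tool, called as name([rows], argument=value, ...), one row to a line, values as JSON. move_arm: Moves the arm, as the interface text tells. Its arguments: {"type":"object","properties":{"deltas":{"type":"array"},"force":{"type":"number"}},"required":["deltas"]}

```bash
ls; mkdir -p pics; python3 - <<'E'
from rig import observe,cams
import cv2,numpy as np
print(observe())
for n in("scene","top"):
    p,d=cams.snapshot(n); np.savez(f"pics/{n}0.npz",p=p,d=d)
    cv2.imwrite(f"pics/{n}0.png",p[:,:,::-1]); print(n,cams.camera_model(n))
E
```

```text
pics
{'t': 0.0, 'joint_pos': array([ 1.16708996e+00,  2.64748219e-01,  1.60539022e+00,  2.88482861e-05,
        1.27369295e+00, -3.69049003e-02]), 'qvel': array([ 6.40517117e-04, -8.61940680e-04,  1.88408223e-03, -3.97849291e-06,
        1.13650265e-03, -1.47686021e-03]), 'joint_torque': array([ 1.78587994e-03, -5.15088201e+01, -3.67326558e+01,  2.41938096e-04,
        1.23434613e-02, -1.60879199e-05]), 'eef_pos': array([0.24180528, 0.62947363, 0.25495653]), 'orientation': array([-3.13935646e+00, -1.10148272e-04,  2.77478258e+00]), 'wrist_force': array([0.88387395, 0.93195996, 0.0633076 ]), 'ft_torque': array([ 0.02949802, -0.02222113,  0.0076918 ]), 'finger_gap': 0.08573951423171366}
scene {'vfov': 55.94602226358905, 'cx': 320.7789805129819, 'cy': 241.6921124528784, 'pose': array([[-0.48445208, -0.51132719,  0.70982441,  1.31259657],
       [ 0.87454333, -0.30339506,  0.37831918,  0.38240817],
       [ 0.02191234,  0.80404971,  0.59415815,  0.70449326],
       [ 0.        ,  0.        ,  0.        ,  1.        ]])}
top {'vfov': 42.942536844087506, 'cx': 328.30221421848256, 'cy': 246.2915425861608, 'pose': array([[ 0.00909014,  0.99552708, -0.09403829,  0.4183563 ],
       [-0.99993966,  0.00846955, -0.00699643, -0.00661377],
       [-0.00616867,  0.09409621,  0.995544  ,  1.40052484],
       [ 0.        ,  0.        ,  0.        ,  1.        ]])}
```

View pics/scene0.png

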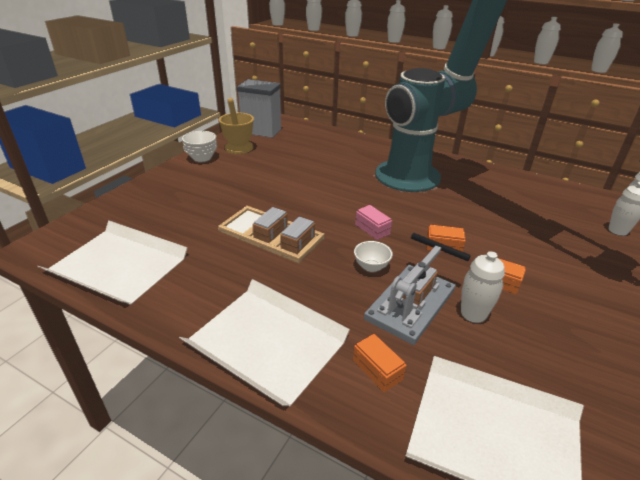

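View pics/top0.png

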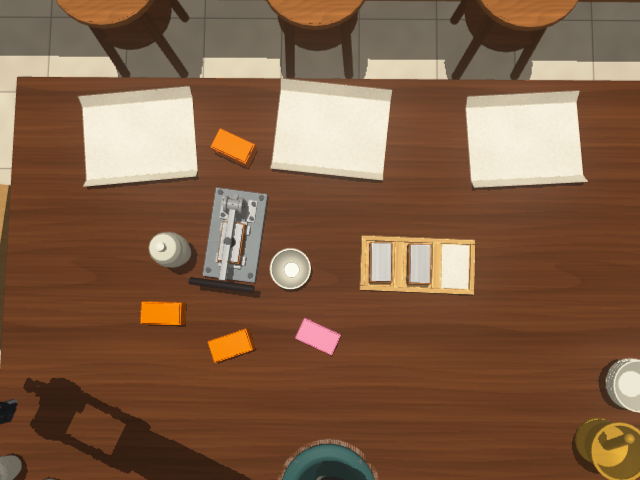

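Scene: the press is at top (238,238), with the T-bar at (225,286) on the robot side, the jar at (168,250) and the bowl at (291,269). In the tray at (417,265) the free bay is the white slip at (455,267). The orange and pink blocks are distractors.

```bash
cat > h.py <<'E'
import numpy as np,cv2
def ray(m,uv,hw=480):
    f=hw/2/np.tan(np.radians(m["vfov"])/2); uv=np.atleast_2d(uv).astype(float)
    d=np.c_[(uv[:,0]-m["cx"])/f,-(uv[:,1]-m["cy"])/f,-np.ones(len(uv))]
    return m["pose"][:3,3],d@m["pose"][:3,:3].T
def onplane(m,uv,z):
    o,d=ray(m,uv); return o+d*((z-o[2])/d[:,2])[:,None]
def cloud(m,dep):
    v,u=np.mgrid[:480,:640]; o,d=ray(m,np.c_[u.ravel(),v.ravel()])
    P=(o+d*dep.ravel()[:,None]).reshape(480,640,3); P[dep==0]=np.nan; return P
def rect(m,mask,z):
    v,u=np.nonzero(mask); P=onplane(m,np.c_[u,v],z)[:,:2]
    c,s,a=cv2.minAreaRect((P*1000).astype(np.float32)); return np.round(c,1),np.round(s,1),round(a,1),len(u)
E
python3 - <<'E'
from h import *
from rig import cams
m=cams.camera_model("top"); z=np.load("pics/top0.npz"); p,d=z["p"],z["d"]; P=cloud(m,d)
print("table z",np.nanmedian(P[300:340,380:560,2]))
hsv=cv2.cvtColor(p,cv2.COLOR_RGB2HSV)
def box(mask,x0,y0,x1,y1):
    o=np.zeros_like(mask);o[y0:y1,x0:x1]=mask[y0:y1,x0:x1]
    n,l,s,_=cv2.connectedComponentsWithStats(o.astype(np.uint8)); return l==1+np.argmax(s[1:,4])
Z=P[...,2]
# press base by depth + gray
g=(hsv[...,1]<90)&(Z>.012)&(Z<.03)
b=box(g,180,170,275,300);print("base",rect(m,b,.02))
bar=(p.max(2)<45)&(Z>.07)&(Z<.11); b=box(bar,180,270,270,300);print("bar",rect(m,b,.092),np.nanmedian(P[b],0))
tray=(Z>.005)&(Z<.07); b=box(tray,350,225,485,305);print("tray",rect(m,b,.016))
slip=(hsv[...,1]<60)&(hsv[...,2]>190); b=box(slip,435,230,485,300);print("slip",rect(m,b,.008),np.nanmedian(Z[b]))
for n,(x0,x1) in dict(o1=(362,396),o2=(404,436)).items():
    b=box((Z>.045)&(Z<.075),x0,235,x1,295);print(n,rect(m,b,.058),np.nanmedian(Z[b]))
for n,r in dict(jar=(140,225,195,275),bowl=(265,240,318,295)).items():
    b=box(Z>.03,*r); print(n,np.nanmax(Z[b]),rect(m,b,.045 if n=="bowl" else .1))
E
```

```text
table z 0.0004658655582219229
base (array([573.9, 215.5]), array([121.3, 204.8]), 82.9, 2917)
bar (array([457.4, 268.4]), array([ 2.1, 17.2]), 0.5, 10) [0.45624612 0.26804646 0.09787987]
tray (array([ 510.8, -199.2]), array([263.1, 135. ]), 87.9, 6062)
slip (array([ 507. , -285.6]), array([60.8, 98.9]), 87.6, 1159) 0.00931760270769777
o1 (array([ 511.5, -112.6]), array([50.6, 88.8]), 90.0, 923) 0.057729112790155135
o2 (array([ 508.1, -198.3]), array([50.7, 88.5]), 89.6, 919) 0.05798608699849539
jar 0.17106085227301948 (array([531. , 343.4]), array([86.2, 76.6]), 46.2, 1157)
bowl 0.05401409093015985 (array([496.2,  87.7]), array([86.9, 89.1]), 0.5, 453)
```

move_arm([
  {"travel": [-35.4,-33.4,0],"turn": 1.328,"grip": 1},
  {"travel": [-35.4,-33.4,0],"turn": 1.328,"grip": 1},
  {"travel": [-35.4,-33.4,0],"turn": 1.328,"grip": 1},
  {"travel": [-35.4,-33.4,0],"turn": 1.328,"grip": 1},
  {"travel": [-35.4,-33.4,0],"turn": 1.328,"grip": 1},
  {"travel": [-35.4,-33.4,0],"turn": 1.328,"grip": 1},
  {"travel": [-35.4,-33.4,0],"turn": 1.328,"grip": 1},
  {"travel": [-35.4,-33.4,0],"turn": 1.328,"grip": 1},
  {"travel": [-35.4,-33.4,0],"turn": 1.328,"grip": 1},
  {"travel": [-35.4,-33.4,0],"turn": 1.328,"grip": 1},
  {"travel": [-35.4,-33.4,0],"turn": 1.328,"grip": 1},
  {"travel": [-35.4,-33.4,0],"turn": 1.328,"grip": 1},
  {"travel": [-35.4,-33.4,0],"turn": 1.328,"grip": 1},
  {"travel": [-35.4,-33.4,0],"turn": 1.328,"grip": 1},
  {"travel": [-35.4,-33.4,0],"turn": 1.328,"grip": 1},
  {"travel": [-35.4,-33.4,0],"turn": 1.328,"grip": 1},
  {"travel": [-35.4,-33.4,0],"turn": 1.328,"grip": 1},
])

```text
t: 1.52
eef_pos: [0.4522, 0.1924, 0.2561]
orientation: [-3.141, -0.0, 1.449]
wrist_force: [0.2, 0.3, 0.5]
finger_gap: 0.0857
```

```bash
cat >> h.py <<'E'
def totool(st,target,yaw):
    """world TCP target (m), yaw(rad) -> travel cm, turn"""
    y=st["orientation"][2]; R=np.array([[np.cos(y),np.sin(y),0],[np.sin(y),-np.cos(y),0],[0,0,-1]])
    w=lambda a:(a+np.pi)%(2*np.pi)-np.pi
    return np.round(R.T@(np.array(target)-st["eef_pos"])*100,2),round(-w(yaw-y),3)
E
python3 - <<'E'
from h import *
from rig import observe,cams
s=observe();print(s["t"],s["eef_pos"],s["orientation"])
m=cams.camera_model("wrist");p,d=cams.snapshot("wrist");np.savez("pics/w1.npz",p=p,d=d)
cv2.imwrite("pics/w1.png",p[:,:,::-1]);P=cloud(m,d)
bar=(p.max(2)<60)&(P[...,2]>.085)&(P[...,2]<.115)
n,l,st,_=cv2.connectedComponentsWithStats(bar.astype(np.uint8));b=l==1+np.argmax(st[1:,4])
print("bar",rect(m,b,.096),np.nanmax(P[b][:,2]),st[1+np.argmax(st[1:,4])])
E
```

```text
1.5167 [0.45217824 0.1924387  0.25609742] [-3.14115384e+00 -1.08425094e-04  1.44868751e+00]
bar (array([456.2, 232.6]), array([139.8,  15.7]), 82.9, 4970) 0.10258080615586834 [ 308   56   25  215 4970]
```

View pics/w1.png

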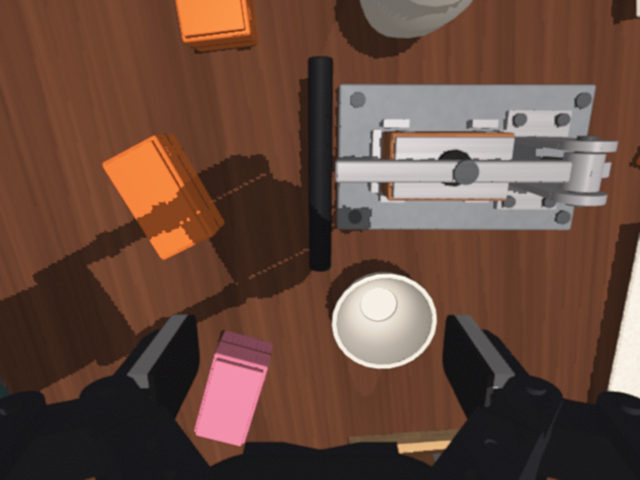

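The wrist view shows the black bar at (320,165), with the stem joining at row 170 and the bowl at (385,320), clear of the fingers. The bar measures 139.8 x 15.7 mm at 82.9°, which matches the base. I'll go down and grip the bar on its bowl side.

move_arm([
  {"travel": [0.2,-0.1,4],"turn": 0,"grip": 1},
  {"travel": [0.2,-0.1,8],"turn": 0,"grip": 1},
  {"travel": [0.2,-0.1,12],"turn": 0,"grip": 1},
  {"travel": [0.2,-0.1,14.5],"turn": 0,"grip": 1},
  {"travel": [0.2,-0.1,15.9],"turn": 0,"grip": 1},
  {"travel": [0.2,-0.1,15.9],"turn": 0,"grip": 0},
  {"travel": [0.2,-0.1,15.9],"turn": 0,"grip": 0},
  {"travel": [0.2,-0.1,15.9],"turn": 0,"grip": 0},
  {"travel": [0.2,-0.1,15.9],"turn": 0,"grip": 0},
  {"travel": [0.2,-0.1,15.9],"turn": 0,"grip": 0},
  {"travel": [0.2,-0.1,15.9],"turn": 0,"grip": 0},
  {"travel": [0.2,-0.1,15.9],"turn": 0,"grip": 0},
  {"travel": [0.2,-0.1,15.9],"turn": 0,"grip": 0},
], force=30)

```text
t: 2.65
eef_pos: [0.4518, 0.1942, 0.099]
orientation: [-3.141, -0.001, 1.446]
wrist_force: [-5.2, 1.7, 7.1]
finger_gap: 0.0148
```

move_arm([
  {"travel": [0,0.09,-1.75],"turn": 0,"grip": 0},
  {"travel": [0,0.35,-3.48],"turn": 0,"grip": 0},
  {"travel": [0,0.78,-5.17],"turn": 0,"grip": 0},
  {"travel": [0,1.38,-6.81],"turn": 0,"grip": 0},
  {"travel": [0,2.14,-8.39],"turn": 0,"grip": 0},
  {"travel": [0,3.06,-9.88],"turn": 0,"grip": 0},
  {"travel": [0,4.12,-11.27],"turn": 0,"grip": 0},
  {"travel": [0,5.31,-12.55],"turn": 0,"grip": 0},
  {"travel": [0,6.62,-13.71],"turn": 0,"grip": 0},
  {"travel": [0,8.04,-14.73],"turn": 0,"grip": 0},
  {"travel": [0,9.56,-15.6],"turn": 0,"grip": 0},
  {"travel": [0,11.16,-16.31],"turn": 0,"grip": 0},
  {"travel": [0,12.82,-16.86],"turn": 0,"grip": 0},
  {"travel": [0,14.53,-17.25],"turn": 0,"grip": 0},
  {"travel": [0,16.26,-17.46],"turn": 0,"grip": 0},
  {"travel": [0,18.01,-17.49],"turn": 0,"grip": 0},
  {"travel": [0,19.75,-17.35],"turn": 0,"grip": 0},
  {"travel": [0,21.48,-17.04],"turn": 0,"grip": 0},
  {"travel": [0,22.49,-16.77],"turn": 0,"grip": 0},
  {"travel": [0,22.49,-16.77],"turn": 0,"grip": 0},
], force=30)

```text
t: 4.32
eef_pos: [0.6778, 0.1659, 0.265]
orientation: [3.138, -0.002, 1.446]
wrist_force: [3.7, 2.6, -1.2]
finger_gap: 0.0147
```

move_arm([
  {"travel": [0,0,0],"turn": 0,"grip": 0.8},
  {"travel": [0,0,0],"turn": 0,"grip": 0.8},
  {"travel": [0,0,0],"turn": 0,"grip": 0.8},
  {"travel": [0,0,0],"turn": 0,"grip": 0.8},
  {"travel": [0,0,0],"turn": 0,"grip": 0.8},
  {"travel": [0,0,0],"turn": 0,"grip": 0.8},
  {"travel": [0,0,-3],"turn": 0,"grip": 0.8},
  {"travel": [0,0,-6],"turn": 0,"grip": 0.8},
  {"travel": [0,0,-8],"turn": 0,"grip": 0.8},
  {"travel": [0,0,-8],"turn": 0,"grip": 0.8},
])

```text
t: 5.15
eef_pos: [0.6772, 0.1661, 0.3522]
orientation: [3.132, -0.003, 1.447]
wrist_force: [0.7, 1.0, 1.1]
finger_gap: 0.0684
```

```bash
python3 - <<'E'
from h import *
from rig import observe,cams
s=observe();print(s["t"],s["eef_pos"],s["orientation"],s["wrist_force"])
p,d=cams.snapshot("scene");cv2.imwrite("pics/s2.png",cv2.resize(p[180:370,300:560,::-1],None,fx=2.5,fy=2.5))
m=cams.camera_model("scene");P=cloud(m,d);Z=P[...,2]
bar=(p.max(2)<60)&(Z>.2)&(Z<.29)&(P[...,0]>.6)&(P[...,0]<.8)&(abs(P[...,1]-.2)<.12);print("bar",np.nanmedian(P[bar],0),bar.sum())
E
```

```text
5.15 [0.67721436 0.16613628 0.35219494] [ 3.13171967 -0.0033047   1.44692679] [0.70627684 0.9558726  1.07874764]
bar [0.69348413 0.21149367 0.26149558] 674
```

View pics/s2.png

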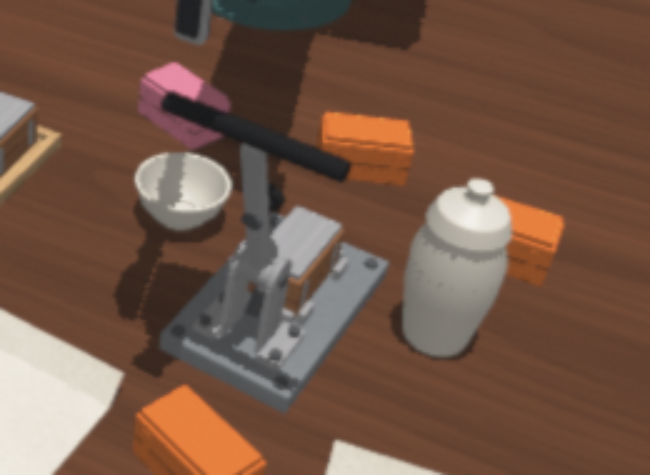

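The lever leans back past upright and stays there, with the mould still between its stops; the jar and bowl are untouched. Next I measure the mould with the wrist camera.

```bash
python3 - <<'E'
from h import *
from rig import observe,cams
s=observe()
for n in("wrist","top"):
    m=cams.camera_model(n);p,d=cams.snapshot(n);P=cloud(m,d);Z=P[...,2]
    k=(Z>.064)&(Z<.08)&(abs(P[...,0]-.551)<.075)&(abs(P[...,1]-.22)<.05)
    nn,l,st,_=cv2.connectedComponentsWithStats(k.astype(np.uint8))
    if nn>1:
        b=l==1+np.argmax(st[1:,4]);print(n,rect(m,b,.07),np.nanmedian(Z[b]),st[1+np.argmax(st[1:,4])])
s=observe();print(totool(s,(.551,.2195,.30),np.radians(172.9)))
E
```

```text
wrist (array([553.2, 220. ]), array([47.9, 87.4]), 82.8, 4602) 0.07012582685153498 [ 132  132   98   53 4602]
(array([  3.82, -12.95,   4.46]), np.float64(-1.571))
```

move_arm([
  {"travel": [1.0,-3.5,0],"turn": -0.12,"grip": 1},
  {"travel": [2.0,-7,0],"turn": -0.24,"grip": 1},
  {"travel": [3.0,-10,0],"turn": -0.36,"grip": 1},
  {"travel": [3.9,-12.8,0],"turn": -1.571,"grip": 1},
  {"travel": [3.9,-12.8,0],"turn": -1.571,"grip": 1},
  {"travel": [3.9,-12.8,2],"turn": -1.571,"grip": 1},
  {"travel": [3.9,-12.8,4],"turn": -1.571,"grip": 1},
  {"travel": [3.9,-12.8,6],"turn": -1.571,"grip": 1},
  {"travel": [3.9,-12.8,8],"turn": -1.571,"grip": 1},
  {"travel": [3.9,-12.8,10],"turn": -1.571,"grip": 1},
  {"travel": [3.9,-12.8,12],"turn": -1.571,"grip": 1},
  {"travel": [3.9,-12.8,14],"turn": -1.571,"grip": 1},
  {"travel": [3.9,-12.8,16],"turn": -1.571,"grip": 1},
  {"travel": [3.9,-12.8,16],"turn": -1.571,"grip": 1},
  {"travel": [3.9,-12.8,16],"turn": -1.571,"grip": 1},
])

```text
t: 6.55
eef_pos: [0.5507, 0.2194, 0.1818]
orientation: [-3.139, -0.006, 3.015]
wrist_force: [0.7, 0.5, 1.0]
finger_gap: 0.0854
```

```bash
python3 - <<'E'
from h import *
from rig import observe,cams
s=observe();print(s["joint_pos"],totool(s,(.5525,.220,.054),np.radians(172.9)))
p,d=cams.snapshot("wrist");cv2.imwrite("pics/w3.png",p[:,:,::-1])
E
```

```text
[ 3.37108173e-01  1.71228477e-01  1.85799724e+00 -4.10074407e-05
  1.11901233e+00 -1.10739358e+00] (array([-0.18,  0.09, 12.78]), np.float64(-0.002))
```

View pics/w3.png

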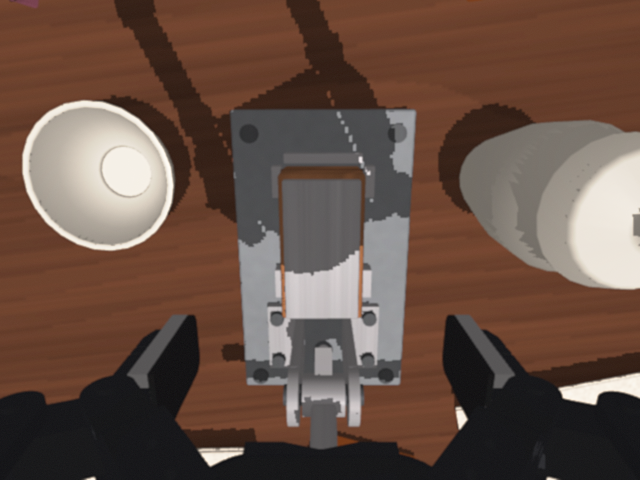

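The view is aligned: the mould plate is centred at column 322 between the fingers, the bowl is at (98,175), and the jar is clear on the right. Going down to grip.

move_arm([
  {"travel": [-0.2,0.1,3],"turn": 0,"grip": 1},
  {"travel": [-0.2,0.1,6],"turn": 0,"grip": 1},
  {"travel": [-0.2,0.1,9],"turn": 0,"grip": 1},
  {"travel": [-0.2,0.1,11],"turn": 0,"grip": 1},
  {"travel": [-0.2,0.1,12.2],"turn": 0,"grip": 1},
  {"travel": [-0.2,0.1,12.7],"turn": 0,"grip": 1},
  {"travel": [-0.2,0.1,12.7],"turn": 0,"grip": 0.4},
  {"travel": [-0.2,0.1,12.7],"turn": 0,"grip": 0.4},
  {"travel": [-0.2,0.1,12.7],"turn": 0,"grip": 0.4},
  {"travel": [-0.2,0.1,12.7],"turn": 0,"grip": 0.4},
  {"travel": [-0.2,0.1,12.7],"turn": 0,"grip": 0.4},
  {"travel": [-0.2,0.1,12.7],"turn": 0,"grip": 0.4},
], force=50)

```text
t: 7.6
eef_pos: [0.557, 0.2214, 0.0605]
orientation: [3.14, 0.004, 3.018]
wrist_force: [0.3, -0.3, 5.2]
finger_gap: 0.0492
```

move_arm([
  {"travel": [0,0,-1],"turn": 0,"grip": 0.4},
  {"travel": [0,0,-2],"turn": 0,"grip": 0.4},
  {"travel": [0,0,-3.5],"turn": 0,"grip": 0.4},
  {"travel": [0,0,-5],"turn": 0,"grip": 0.4},
  {"travel": [0,0,-7],"turn": 0,"grip": 0.4},
  {"travel": [0,0,-9],"turn": 0,"grip": 0.4},
  {"travel": [0,0,-11],"turn": 0,"grip": 0.4},
  {"travel": [0,0,-12],"turn": 0,"grip": 0.4},
  {"travel": [0,0,-12],"turn": 0,"grip": 0.4},
  {"travel": [0,0,-12],"turn": 0,"grip": 0.4},
])

```text
t: 8.43
eef_pos: [0.5552, 0.221, 0.1785]
orientation: [3.141, 0.001, 3.018]
wrist_force: [-0.0, 0.1, -3.6]
finger_gap: 0.0493
```

```bash
python3 - <<'E'
from h import *
from rig import observe,cams
s=observe();print(s["eef_pos"],s["orientation"],s["finger_gap"],s["wrist_force"])
m=cams.camera_model("top");p,d=cams.snapshot("top");P=cloud(m,d);Z=P[...,2];hsv=cv2.cvtColor(p,cv2.COLOR_RGB2HSV)
b=(hsv[...,1]<60)&(hsv[...,2]>190);b[:,:436]=0;b[:,482:]=0;b[:235]=0;b[300:]=0;print("slip",rect(m,b,.008))
t=(Z>.011)&(Z<.07);t[:,:350]=0;t[:,485:]=0;t[:225]=0;t[305:]=0;print("tray",rect(m,t,.016))
# same from scene camera, by slip only
m=cams.camera_model("scene");p,d=cams.snapshot("scene");P=cloud(m,d);hsv=cv2.cvtColor(p,cv2.COLOR_RGB2HSV)
b=(hsv[...,1]<70)&(hsv[...,2]>170)&(abs(P[...,0]-.507)<.06)&(abs(P[...,1]+.285)<.045)&(P[...,2]<.013);print("scene slip",rect(m,b,.008))
w=cams.camera_model("wrist");p,d=cams.snapshot("wrist");cv2.imwrite("pics/w4.png",p[:,:,::-1])
P=cloud(w,d);z0=s["eef_pos"][2];k=(abs(P[...,2]-(z0+.009))<.012)&(abs(P[...,0]-.555)<.07)&(abs(P[...,1]-.22)<.04);k=k.astype(np.uint8)
n,l,st,_=cv2.connectedComponentsWithStats(k)
b=l==1+np.argmax(st[1:,4]);zt=np.nanmedian(P[b][:,2]);print("mould",zt,rect(w,b,zt))
for tx in((.509,-.2855),):print(totool(s,(*tx,s["eef_pos"][2]),np.radians(177.7)))
E
```

```text
[0.55515894 0.2210429  0.17847781] [3.14100412e+00 9.61284142e-04 3.01781451e+00] 0.049293358823138934 [-0.03319011  0.11185156 -3.60893021]
slip (array([ 507. , -285.6]), array([60.8, 98.9]), 87.6, 1159)
tray (array([ 504.8, -198.8]), array([258., 162.]), 89.2, 4630)
scene slip (array([ 503., -288.]), array([57.6, 96.8]), 89.3, 383)
mould 0.18598783232068894 (array([541.4, 221.8]), array([86.7, 79.3]), 83.2, 43650)
(array([ -1.67, -50.84,   0.  ]), np.float64(-0.084))
```

View pics/w4.png

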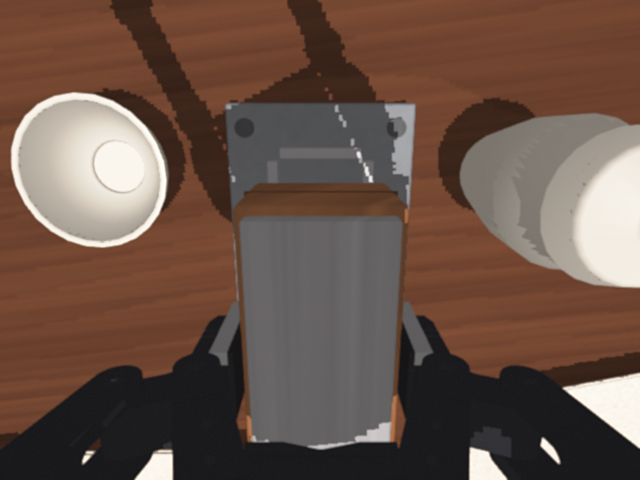

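The mould is held straight, with the plate at (322,330), and the nest is empty. Moving to above the free bay.

move_arm([
  {"travel": [-0.1,-3,0],"turn": 0,"grip": 0.4},
  {"travel": [-0.2,-6,0],"turn": 0,"grip": 0.4},
  {"travel": [-0.3,-9.5,0],"turn": 0,"grip": 0.4},
  {"travel": [-0.4,-13,0],"turn": 0,"grip": 0.4},
  {"travel": [-0.6,-16.5,0],"turn": 0,"grip": 0.4},
  {"travel": [-0.7,-20,0],"turn": 0,"grip": 0.4},
  {"travel": [-0.8,-23.5,0],"turn": 0,"grip": 0.4},
  {"travel": [-0.9,-27,0],"turn": -0.03,"grip": 0.4},
  {"travel": [-1.0,-30.5,0],"turn": -0.06,"grip": 0.4},
  {"travel": [-1.1,-34,0],"turn": -0.084,"grip": 0.4},
  {"travel": [-1.2,-37.5,0],"turn": -0.084,"grip": 0.4},
  {"travel": [-1.4,-41,0],"turn": -0.084,"grip": 0.4},
  {"travel": [-1.5,-44.5,0],"turn": -0.084,"grip": 0.4},
  {"travel": [-1.6,-47.5,0],"turn": -0.084,"grip": 0.4},
  {"travel": [-1.7,-50,0],"turn": -0.084,"grip": 0.4},
  {"travel": [-1.7,-50.8,0],"turn": -0.084,"grip": 0.4},
  {"travel": [-1.7,-50.8,0],"turn": -0.084,"grip": 0.4},
  {"travel": [-1.7,-50.8,0],"turn": -0.084,"grip": 0.4},
  {"travel": [-1.7,-50.8,0],"turn": -0.084,"grip": 0.4},
])

```text
t: 10.17
eef_pos: [0.5088, -0.2838, 0.177]
orientation: [3.14, -0.002, 3.102]
wrist_force: [1.4, -0.2, -2.4]
finger_gap: 0.0487
```

```bash
python3 - <<'E'
from h import *
from rig import observe,cams
s=observe();print(s["eef_pos"],s["orientation"],s["finger_gap"])
m=cams.camera_model("wrist");p,d=cams.snapshot("wrist");np.savez("pics/w5.npz",p=p,d=d,pose=m["pose"]);cv2.imwrite("pics/w5.png",p[:,:,::-1])
P=cloud(m,d);Z=P[...,2]
zt=s["eef_pos"][2]+.0085
# front edge of the held mould: per column first row near top height
k=abs(Z-zt)<.006
v=[np.nonzero(k[:,c])[0].min() if k[:,c].any() else -1 for c in range(260,390,20)];print(v,onplane(m,np.c_[range(260,390,20),v],zt).round(4)[:,:2].tolist())
# left/right edges at row 300
for r in(260,320,380):
    c=np.nonzero(k[r])[0];print(r,c.min(),c.max(),onplane(m,[[c.min(),r],[c.max(),r]],zt).round(4)[:,:2].tolist())
E
```

```text
[ 0.50883966 -0.28379668  0.176981  ] [ 3.13985561e+00 -1.62691651e-03  3.10229620e+00] 0.04872138251966088
[np.int64(205), np.int64(204), np.int64(205), np.int64(205), np.int64(206), np.int64(204), np.int64(206)] [[0.4571, -0.2977], [0.4571, -0.2923], [0.4576, -0.287], [0.4578, -0.2817], [0.4583, -0.2764], [0.4579, -0.271], [0.4587, -0.2657]]
260 236 405 [[0.4723, -0.3056], [0.4742, -0.2588]]
320 242 401 [[0.4907, -0.3057], [0.4926, -0.2596]]
380 236 406 [[0.5106, -0.3094], [0.5128, -0.2578]]
```

View pics/w5.png

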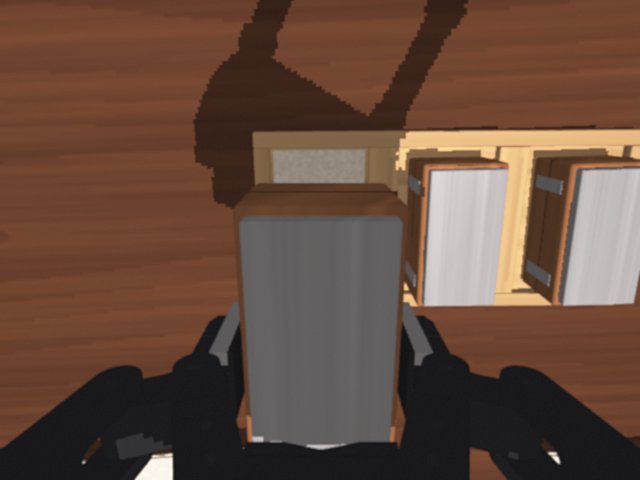

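The held mould covers the bay. The bay's near end and paper slip show at (318,160), and the occupied bays are at (455,235) and (590,235). I'll compute the rail corners.

```bash
python3 - <<'E'
from h import *
from rig import observe,cams
z=np.load("pics/w5.npz");m=cams.camera_model("wrist");m["pose"]=z["pose"];p=z["p"]
P=cloud(m,z["d"]);Z=P[...,2];P[Z>.1]=np.nan
print(P[140,[230,300,560],2])
hsv=cv2.cvtColor(p,cv2.COLOR_RGB2HSV)
sl=(hsv[...,1]<70)&(Z<.014);sl[:140]=0;sl[182:]=0;sl[:,:262]=0;sl[:,380:]=0
v,u=np.nonzero(sl);q=onplane(m,np.c_[u,v],.008);print("slip y",np.percentile(q[:,1],[1,99]),"xmin",q[:,0].min())
r=(Z>.011)&(Z<.02);r[:120]=0;r[:,:240]=0
for row in(138,142,160,170,180):
    c=np.nonzero(r[row])[0];print(row,c.min(),onplane(m,[[c.min(),row]],.016)[0,:2])
for c in(262,300,340,450,520,600):
    w=np.nonzero(r[:,c])[0];print(c,w.min(),onplane(m,[[c,w.min()]],.016)[0,:2])
for x0,x1 in((415,520),(540,640)):
    k=abs(Z-.058)<.006;k[:,:x0]=0;k[:,x1:]=0;print("other",rect(m,k,.058))
E
```

```text
[0.00018806 0.01519739 0.01724957]
slip y [-0.3132968  -0.25211653] xmin 0.45446871003989564
138 253 [ 0.44579469 -0.3246695 ]
142 253 [ 0.44831479 -0.32488818]
160 254 [ 0.45985028 -0.32522862]
170 254 [ 0.46636601 -0.32578953]
180 255 [ 0.47299798 -0.32569086]
262 132 [ 0.44227396 -0.31852911]
300 132 [ 0.44326366 -0.29397379]
340 132 [ 0.44430581 -0.26811728]
450 131 [ 0.4465467  -0.19699563]
520 130 [ 0.44774423 -0.15177184]
600 130 [ 0.44982969 -0.10001904]
other (array([ 506.3, -200.8]), array([48.2, 87.2]), 88.8, 10886)
other (array([ 509.2, -116.2]), array([50.9, 87.2]), 89.5, 10258)
```

move_arm([
  {"travel": [-0.15,-0.2,2],"turn": 0,"grip": 0.4},
  {"travel": [-0.15,-0.2,4],"turn": 0,"grip": 0.4},
  {"travel": [-0.15,-0.2,6],"turn": 0,"grip": 0.4},
  {"travel": [-0.15,-0.2,8],"turn": 0,"grip": 0.4},
  {"travel": [-0.15,-0.2,9.5],"turn": 0,"grip": 0.4},
  {"travel": [-0.15,-0.2,10.8],"turn": 0,"grip": 0.4},
  {"travel": [-0.15,-0.2,11.6],"turn": 0,"grip": 0.4},
  {"travel": [-0.15,-0.2,12],"turn": 0,"grip": 0.4},
  {"travel": [-0.15,-0.2,12],"turn": 0,"grip": 0.4},
  {"travel": [-0.15,-0.2,12],"turn": 0,"grip": 0.4},
  {"travel": [-0.15,-0.2,12],"turn": 0,"grip": 0.4},
])

```text
t: 11.13
eef_pos: [0.5116, -0.2878, 0.0592]
orientation: [-3.14, 0.002, 3.102]
wrist_force: [-0.2, -0.1, -2.8]
finger_gap: 0.0495
```

move_arm([
  {"travel": [0.15,0.15,0.2],"turn": 0,"grip": 0.4},
  {"travel": [0.15,0.15,0.4],"turn": 0,"grip": 0.4},
  {"travel": [0.15,0.15,0.6],"turn": 0,"grip": 0.4},
  {"travel": [0.15,0.15,0.8],"turn": 0,"grip": 0.4},
  {"travel": [0.15,0.15,0.8],"turn": 0,"grip": 0.4},
  {"travel": [0.15,0.15,0.8],"turn": 0,"grip": 0.4},
  {"travel": [0.15,0.15,0.8],"turn": 0,"grip": 0.4},
])

```text
t: 11.72
eef_pos: [0.5092, -0.2858, 0.0499]
orientation: [3.142, -0.0, 3.102]
wrist_force: [0.1, -0.1, -2.9]
finger_gap: 0.0492
```

```bash
python3 - <<'E'
from h import *
from rig import observe,cams
s=observe();print(s["eef_pos"],s["wrist_force"])
m=cams.camera_model("wrist");p,d=cams.snapshot("wrist");P=cloud(m,d);Z=P[...,2];cv2.imwrite("pics/w6.png",p[:,:,::-1])
k=abs(Z-s["eef_pos"][2]-.0085)<.005;zt=np.nanmedian(Z[230:400,290:350]);print("top z",zt)
for c in(290,320,350):
    w=np.nonzero(k[:,c])[0];print(w.min(),onplane(m,[[c,w.min()]],zt)[0,:2])
for r in(260,320):
    c=np.nonzero(k[r])[0];print(onplane(m,[[c.min(),r],[c.max(),r]],zt)[:,:2].round(4).tolist())
E
```

```text
[ 0.50918776 -0.28580916  0.04992625] [ 0.14122979 -0.07141847 -2.93768193]
top z 0.05961645220378758
208 [ 0.45834067 -0.29157674]
205 [ 0.45785998 -0.28362847]
205 [ 0.45818268 -0.27572972]
[[0.4723, -0.3064], [0.4767, -0.1969]]
[[0.4904, -0.3073], [0.4951, -0.1936]]
```

View pics/w6.png

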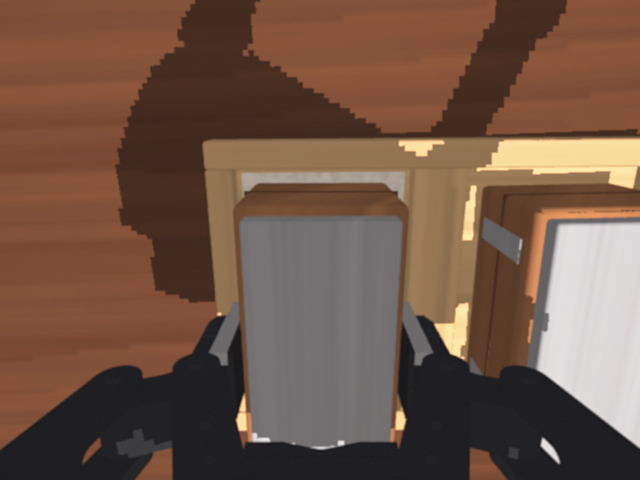

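The mould sits between the rails at columns 240 and 405, about 2 mm above the floor. Lowering it the rest of the way.

move_arm([
  {"travel": [0,0,0.1],"turn": 0,"grip": 0.4},
  {"travel": [0,0,0.2],"turn": 0,"grip": 0.4},
  {"travel": [0,0,0.3],"turn": 0,"grip": 0.4},
  {"travel": [0,0,0.3],"turn": 0,"grip": 0.4},
  {"travel": [0,0,0.3],"turn": 0,"grip": 0.4},
])

```text
t: 12.18
eef_pos: [0.5094, -0.286, 0.0485]
orientation: [-3.141, 0.0, 3.102]
wrist_force: [-3.7, 2.2, 6.2]
finger_gap: 0.0489
```

Contact: the vertical force went from -2.9 to +6.2 N and the height stopped at 0.0485. Releasing and backing off upwards.

move_arm([
  {"travel": [0,0,0],"turn": 0,"grip": 0.75},
  {"travel": [0,0,0],"turn": 0,"grip": 0.75},
  {"travel": [0,0,0],"turn": 0,"grip": 0.75},
  {"travel": [0,0,0],"turn": 0,"grip": 0.75},
  {"travel": [0,0,0],"turn": 0,"grip": 0.75},
  {"travel": [0,0,-1],"turn": 0,"grip": 0.75},
  {"travel": [0,0,-3],"turn": 0,"grip": 0.75},
  {"travel": [0,0,-6],"turn": 0,"grip": 0.75},
  {"travel": [0,0,-9],"turn": 0,"grip": 0.75},
  {"travel": [0,0,-12],"turn": 0,"grip": 0.75},
  {"travel": [0,0,-15],"turn": 0,"grip": 0.75},
  {"travel": [3,0,-18],"turn": 0,"grip": 0.75},
  {"travel": [0,-4,-18],"turn": 0,"grip": 0.75},
  {"travel": [-4,-8,-18],"turn": 0,"grip": 0.75},
  {"travel": [-8,-12,-18],"turn": 0,"grip": 0.75},
  {"travel": [-10,-14,-18],"turn": 0,"grip": 0.75},
  {"travel": [-10,-14,-18],"turn": 0,"grip": 0.75},
  {"travel": [-10,-14,-18],"turn": 0,"grip": 0.75},
  {"travel": [-10,-14,-18],"turn": 0,"grip": 0.75},
])

```text
t: 13.77
eef_pos: [0.6038, -0.4304, 0.2266]
orientation: [3.141, -0.001, 3.101]
wrist_force: [0.5, 0.7, -0.5]
finger_gap: 0.0643
```

```bash
python3 - <<'E'
from h import *
from rig import observe,cams
s=observe();print(s["t"],s["eef_pos"],s["wrist_force"],s["finger_gap"])
p,d=cams.snapshot("scene");cv2.imwrite("pics/s7.png",p[:,:,::-1])
m=cams.camera_model("scene");P=cloud(m,d);Z=P[...,2]
bar=(p.max(2)<60)&(Z>.2)&(Z<.29)&(P[...,0]>.6)&(P[...,0]<.8)&(abs(P[...,1]-.2)<.12);print("bar",np.nanmedian(P[bar],0),bar.sum())
for n in("top","scene","wrist"):
    m=cams.camera_model(n);p,d=cams.snapshot(n);P=cloud(m,d);Z=P[...,2]
    for c in(-.285,-.199,-.113):
        k=(abs(Z-.058)<.006)&(abs(P[...,0]-.507)<.06)&(abs(P[...,1]-c)<.04)
        if k.sum()>30:print(n,c,rect(m,k,.058),np.nanmedian(Z[k]))
E
```

```text
13.7667 [ 0.60379118 -0.43035056  0.22660071] [ 0.54949852  0.66553865 -0.4669981 ] 0.06432697197619007
bar [0.69357938 0.21201149 0.26143931] 648
top -0.285 (array([ 504.9, -285.1]), array([50.1, 89.3]), 87.7, 820) 0.058146166933113475
top -0.199 (array([ 508.8, -198.1]), array([49.8, 88.7]), 87.6, 822) 0.058157409588164954
top -0.113 (array([ 511.5, -113.7]), array([88.6, 48.6]), 0.2, 825) 0.05799820331858285
scene -0.285 (array([ 511.2, -281.8]), array([51. , 93.3]), 88.6, 337) 0.05744801318354109
scene -0.199 (array([ 515.3, -194.8]), array([50.6, 93. ]), 89.0, 370) 0.057501877388927036
scene -0.113 (array([ 519. , -108.2]), array([51.8, 93.6]), 89.5, 391) 0.05755785569692795
wrist -0.285 (array([ 506.9, -288.8]), array([49.6, 82.6]), 87.7, 10158) 0.05810236957244272
wrist -0.199 (array([ 515.2, -227. ]), array([77.4, 15. ]), 10.0, 1211) 0.055626163774914195
```

View pics/s7.png

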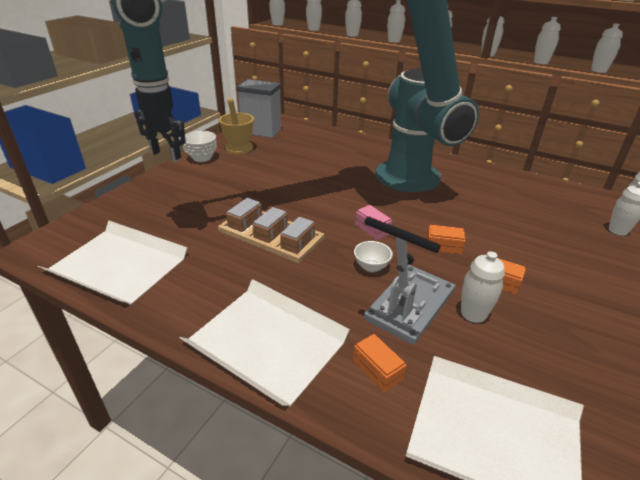

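The moulds now stand in all three bays at (243,215), (270,224) and (297,235). The lever is still open at (400,240), and the jar and bowl are where they were. Handing in.

```bash
python3 -c "
from rig import job;print(job.close_job())"
```

```text
the job is handed in; nothing more can be done
None
```

The job is handed in at about 14 s on the robot's clock, with the mould in the free bay and the lever open. The hand-in gave no verdict.

**What I did:** I gripped the T-bar on the bowl side, carried it along its arc to about 1.86 rad and let go. I then lifted the mould out across its sides, lowered it into the free bay until it touched the floor (+6 N), opened the fingers and backed off.

**Last checks:**
- **Mould position:** the overhead camera puts its centre about 2 mm from the bay centre. The top is at 58 mm, which means it is resting on the floor, and it lies within about 0.01 rad of the bay's axis.
- **Lever:** the bar has stayed where it was since release, at about (0.694, 0.212, 0.261) m.
- **Other objects:** the overhead camera shows the two other moulds within about 1 mm of where they started. The jar and bowl I compared only by eye in the scene pictures, and they look unmoved.
- **Robot:** it is clear of everything, with no contact force beyond noise.

**Disagreement:** in the final check the scene camera placed all three moulds 6–8 mm further out in x and 3–5 mm off in y compared with the overhead camera. The shift is about the same for all three, so I put it down to that camera's slanted view of the moulds rather than real movement. The wrist camera agreed with the overhead one to about 4 mm for the placed mould; its reading of the neighbouring mould was only a partial view and I ignored it.

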